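# Set a bracket blank over the folding edge

### The arm

A 7-joint arm with a two-finger parallel gripper is mounted at the origin on the work surface. World frame = base frame: x ahead of the robot, y to its left, z up, the work surface at z = 0. Lengths are in m, angles in rad, forces in N, time in s.
With the tool pointing down it reaches from about 0.425 to 0.875 m from the base axis. Payload 8.4 kg.
Tool frame: the origin (TCP) lies at the very end of the fingers, on their centre line; the grasp point (between the pads) lies pinch_z behind it (pinch_z is the distance from the TCP to the grasp point, in m); z points along the fingers, y is the direction in which the jaws open and shut (so a half turn about z gives the same grasp; the last joint's range is limited). The gripper opens to 85 mm and grips with 20 to 120 N. Pads are 22 mm wide; open, the fingers measure 114 mm over their backs; the gripper's body (76 mm by 85 mm) begins 54 mm behind the grasp point. The pads swing forward as they close: fully open they stand 13 mm farther back than shut.
Start: joints at [-1.415, 0.333, 0.04, 1.465, -0.013, 1.343, -0.059], TCP at [0.164, 0.629, 0.231] pointing down, gripper open.
Joint ranges: [-2.58, 2.58], [-0.38, 2.09], [-1.3, 1.39], [0.25, 2.4], [-1.5, 4.64], [0.08, 2.09], [-2.65, 2.65]. Speed limits (rad/s): [2.22, 2.22, 2.79, 2.79, 3.14, 3.14, 3.14].

### API

Orientations are given as a unit quaternion [x, y, z, w].
In Python, from plant import * gives the robot as it stands.
- The arm moves only by the tool jog_arm, never from a script. Its argument "rows" is a list of rows, each an object of numbers: "claw": the finger opening in mm, from 0 to 85.4; "x", "y", "z": the shift along the tool's x, y, z in mm; "turn": the turn about the tool's z in degrees. A call has 1 to 12 rows; each row is the pose to reach, as a shift and turn from the pose measured when the call began, along the tool's axes at that moment; what a row does not reach only later rows make up. A row lasts 1/12 s, in which the tool goes at most 41.7 mm and 7.16 degrees, less where a joint would pass 70% of its speed; a pose out of reach is approached as far as the arm can. A call with a gripper value outside its range is refused whole. The fingers move at their own pace and stop on an object; "squeeze" is the grip in N (left out, the last holds). Time passes only in rows, so rows that repeat a pose let the fingers close. It gives the time, the measured TCP pose, the force and the opening at its end, in the units of the state.
- get_obs(): the state, without advancing time (a new reading comes with each control period).
- capture(name): name is "side" or "top"; returns a dict with "frame" (384x512x3 uint8, blue, green, red), "z_map" (384x512 float32, m along the optical axis (not along the pixel's ray), 0 where there is no reading), "fov_y" (degrees; the focal length in pixels is half the picture's height over the tangent of half this angle, whatever the lens; pixels are square), "cx", "cy" (the principal point, pixels), "k1" (the pictures are not rectified: a ray, as slopes to the right and down, at radius r is drawn at 1 + k1 r^2 times it, then the intrinsics apply), "camera_from_world" (4x4, takes a point from world to camera coordinates). Camera axes: x right, y up, looking along -z (the intrinsics and any distortion apply to the point x, -y, -z); pixel columns grow to the right and rows downward; lengths in m; the calibration is good to about 2 mm. A picture is of the moment at which its call begins.
- hand_in(): hands the job in, once; it reports no verdict.
The state is a dict: "t": time; "joint_pos": joint angles; "qd": joint speeds; "effort": joint torques, N m; "tcp_pos": TCP position; "tool_rot": TCP orientation; "force": force on the tool from outside, world axes, zero at the start; "wrist_torque": the same for the moment, N m; "opening": opening from 0.0 (shut) to 1.0 (fully open).
Only numpy, scipy, OpenCV 4.12 (cv2) and the standard library are available. Lean on these libraries where they do the work, as an engineer would, in place of code of your own. Each camera call takes 0.05 s, during which the arm holds its last target. There are 200 camera calls.

### The job

Using only the fingertips, slide the steel bracket blank across the cast-iron plate to the plate's far edge, away from the robot, until its blue-dyed 40 mm end hangs over and the white scribed bend line lies along the edge: 4 mm out at either end of the line is near enough. Push it slowly so that it stays flat on the plate, never lift or tip it, and leave the brass fittings, the hammer and the square as they are. Take the hand away when it is set.

Things in the scene. Friction and masses are not known exactly. Their poses are not given: they have to be found in the camera images.
- plate_edge (a point): Middle of the top corner of the far edge (thin bright ground strip) of a fixed dark cast-iron plate, its flat top 50 mm above the bench. x points level out over the edge, away from the robot; y along the edge to the left; z up. The top reaches 320 mm back (-x) and 150 mm to either side. Low carrying bars stand 30 mm out from the plate's sides.
- blank: Loose flat grey steel blank, 150 mm long (its x), 100 mm wide (its y), 4 mm thick, about 0.45 kg, lying flat on the plate; nothing holds it. Origin at the centre of its underside; +x points to its blue end, z up. Its front 40 mm (x from +35 to +75 mm) is dyed blue on top; the rear edge is at x = -75 mm.
- line_left (a point): Point on the scribed bend line (thin white line across the blank, where the blue begins, 40 mm behind the front edge and 110 mm ahead of the rear edge), on the top face, 45 mm to the left (+y) of the blank's middle. Axes as the blank's.
- line_right (a point): The same, 45 mm to the right (-y) of the blank's middle.
- blank_rear (a point): Middle of the blank's rear (plain grey) edge, on the top face. Axes as the blank's.
- fitting_a_mid (a point): Half-way up a loose upright brass hose fitting, 25 mm across and 46 mm high, standing on the plate to the left of the blank. Not to be disturbed.
- fitting_b_mid (a point): The same kind of brass fitting, on the plate to the right of the blank. Not to be disturbed.
- hammer: Hammer lying on the bench beside the plate, 280 mm long along its x, origin on its underside. Not to be disturbed.
- square: Engineer's square lying on the bench beside the plate: 100 x 20 x 16 mm stock along its x, centred on the origin (underside), and a 125 mm blade along +y. Not to be disturbed.
Mind the look-alikes: they are no part of the job. There is more than one size of the blank; the one meant has the size given above.

How it is judged:
At the end, for the whole second after the job is handed in: The blank lies flat and still on the plate (tilt under 0.03 rad, top face 51 to 57 mm up), both marked points of its bend line within 4 mm of the far edge and within the edge's length; fittings, hammer and square within 15 mm of where they began (x of line_left in the frame of plate_edge between -0.004 and 0.004 m and y of line_left in the frame of plate_edge between -0.15 and 0.15 m and height (world z) of line_left between 0.051 and 0.057 m and x of line_right in the frame of plate_edge between -0.004 and 0.004 m and y of line_right in the frame of plate_edge between -0.15 and 0.15 m and height (world z) of line_right between 0.051 and 0.057 m and angle between blank's own z axis and vertical below 0.03 rad and linear speed of blank below 0.01 m/s and angular speed of blank below 0.05 rad/s and distance of each of fitting_a_mid, fitting_b_mid, hammer, square from where it was at the start of the episode below 0.015 m); the robot touches nothing.
It fails at once if the blank is lifted off the plate, tipped or dropped (angle between blank's own z axis and vertical above 0.1 rad or height (world z) of blank above 0.06 m or height (world z) of blank below 0.044 m).
It fails at once if the blank is flicked or shoved (faster than 0.3 m/s) (linear speed of blank above 0.3 m/s).
It fails at once if a fitting, the hammer or the square is moved (distance of any of fitting_a_mid, fitting_b_mid, hammer, square from where it was at the start of the episode above 0.015 m).
It also fails if it takes over 48 s, if anything falls off the work surface, if the arm or the gripper's body presses on something with over 40 N, if the wrist force passes 120 N, or if a joint passes its speed limit or range.

## Working session

There is one attempt and no reset: what is moved stays moved. The work goes in short steps, Python scripts to look and compute and a tool call to move; the robot and the scene stay as the last step left them, time stands still between calls to the robot, and variables do not carry over. Pictures are saved under pics/ and viewed, on a budget of 10 in all, crops included, one or two more only if the job needs it, and the job is handed in when it is done.

Besides the shell and the picture viewer there is one more tool, called after "Request:" as name(argument=value, ...) on one line, values as JSON. jog_arm: Moves the arm, as the interface text tells. Its arguments: {"type":"object","properties":{"rows":{"type":"array"},"squeeze":{"type":"number"}},"required":["rows"]}

```bash
mkdir -p pics; ls; cat > h.py <<'E'
import numpy as np, cv2
from plant import *
def K(c):
    f=192/np.tan(np.radians(c["fov_y"])/2); return np.array([[f,0,c["cx"]],[0,f,c["cy"]],[0,0,1.]])
def rays(c,uv):
    uv=np.asarray(uv,float).reshape(-1,2); f=K(c)[0,0]
    d=(uv-[c["cx"],c["cy"]])/f; s=d.copy()
    for _ in range(20): s=d/(1+c["k1"]*(s**2).sum(1,keepdims=True))
    R=c["camera_from_world"][:3,:3]; t=c["camera_from_world"][:3,3]
    dc=np.c_[s[:,0],-s[:,1],-np.ones(len(s))]
    return -R.T@t, dc@R
def onplane(c,uv,z):
    o,d=rays(c,uv); return o+d*((z-o[2])/d[:,2])[:,None]
def proj(c,P):
    P=np.asarray(P,float).reshape(-1,3); M=c["camera_from_world"]; p=P@M[:3,:3].T+M[:3,3]
    s=np.c_[p[:,0]/-p[:,2],-p[:,1]/-p[:,2]]; s*=1+c["k1"]*(s**2).sum(1,keepdims=True)
    return s*K(c)[0,0]+[c["cx"],c["cy"]]
E
python3 - <<'E'
from h import *
np.set_printoptions(precision=4,suppress=True)
for n in("side","top"):
    c=capture(n); cv2.imwrite(f"pics/{n}0.png",c["frame"]); np.save(f"{n}0.npy",c,allow_pickle=True)
    print(n,c["fov_y"],c["cx"],c["cy"],c["k1"]);print(c["camera_from_world"])
print(get_obs()); 
import plant; print([x for x in dir(plant) if x[0]!='_'])
E
```

```text
pics
side 54.72742219826166 258.5547631381241 191.55473257963396 -0.011015308033138924
[[ 0.9935 -0.1134  0.0091 -0.5345]
 [ 0.0644  0.6265  0.7768 -0.1233]
 [-0.0938 -0.7711  0.6297 -0.8357]
 [ 0.      0.      0.      1.    ]]
top 51.7532896129502 253.8478018000643 192.50802347239838 -0.012653053596505174
[[-0.0047 -1.     -0.0005  0.0677]
 [ 0.9833 -0.0047  0.1818 -0.5346]
 [-0.1818  0.0004  0.9833 -0.9567]
 [ 0.      0.      0.      1.    ]]
{'t': 0.1, 'joint_pos': array([-1.4152,  0.3338,  0.0399,  1.4662, -0.0134,  1.3433, -0.0585]), 'qd': array([-0.0012, -0.0024,  0.0008, -0.0021,  0.0021, -0.0001, -0.0013]), 'effort': array([  0.0046, -66.002 ,   1.3708, -40.6472,   0.0171,   0.009 ,
        -0.    ]), 'tcp_pos': array([0.1638, 0.6286, 0.2305]), 'tool_rot': array([ 0.1271,  0.9919, -0.0007, -0.0001]), 'force': array([-0.9262, -0.2575, -0.4409]), 'wrist_torque': array([ 0.051 , -0.0174, -0.014 ]), 'opening': 0.9986085931448972}
['MotionError', 'capture', 'get_obs', 'hand_in', 'pinch_z']
```

View pics/top0.png

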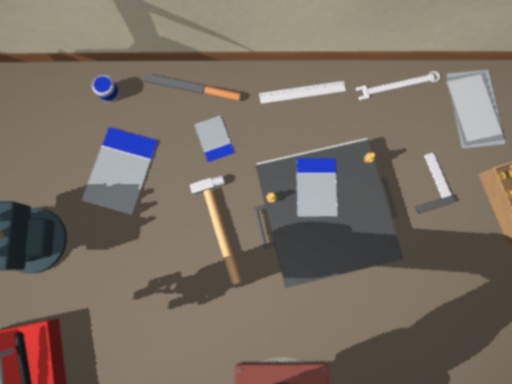

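View pics/side0.png

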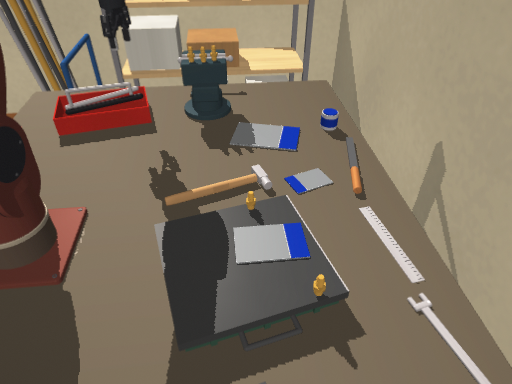

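The top view shows the plate with its far edge from (257,163) to (368,140). The blank is on it at about (317,187) with its blue end away from the robot, and the fittings are at (271,197) and (370,157). In the side view the blank is at (272,242), and the far edge runs from (290,198) to (345,290). Next I'll measure on orthorectified pictures.

```bash
cat >> h.py <<'E'
X1,Y1,S=0.80,0.20,1000.   # ortho: row=(X1-x)*S, col=(Y1-y)*S
def ortho(c,z,X0=0.40,Y0=-0.28):
    h,w=int((X1-X0)*S),int((Y1-Y0)*S)
    r,q=np.mgrid[:h,:w]; P=np.stack([X1-r/S,Y1-q/S,np.full(r.shape,z)],-1)
    uv=proj(c,P).astype(np.float32).reshape(h,w,2)
    return cv2.remap(c["frame"],uv[...,0],uv[...,1],cv2.INTER_CUBIC)
E
python3 - <<'E'
from h import *
np.set_printoptions(precision=4,suppress=True)
for n,uv in(("top",[[257,163],[368,140],[400,259],[287,285],[297,158],[337,158],[337,217],[297,215]]),("side",[[290,198],[345,290],[183,327],[155,225],[285,225],[305,223],[309,258],[290,259],[235,262],[234,227]])):
    c=np.load(f"{n}0.npy",allow_pickle=True).item(); print(n); print(onplane(c,uv,.05))
t=[ortho(np.load(f"{n}0.npy",allow_pickle=True).item(),.05) for n in("top","side")]
cv2.imwrite("pics/o0.png",cv2.resize(np.vstack(t),(480*3//2*2//2,800*3//4),interpolation=cv2.INTER_AREA) if 0 else cv2.resize(np.hstack(t),(800,333)))
E
```

```text
top
[[ 0.612   0.0567  0.05  ]
 [ 0.6724 -0.2329  0.05  ]
 [ 0.3662 -0.2945  0.05  ]
 [ 0.3053 -0.0145  0.05  ]
 [ 0.6248 -0.0466  0.05  ]
 [ 0.6243 -0.1499  0.05  ]
 [ 0.4712 -0.1433  0.05  ]
 [ 0.4768 -0.043   0.05  ]]
side
[[ 0.6194  0.0462  0.05  ]
 [ 0.6739 -0.2279  0.05  ]
 [ 0.3771 -0.2718  0.05  ]
 [ 0.3048 -0.0148  0.05  ]
 [ 0.5916 -0.0448  0.05  ]
 [ 0.6373 -0.0431  0.05  ]
 [ 0.6239 -0.1443  0.05  ]
 [ 0.5851 -0.1428  0.05  ]
 [ 0.4742 -0.1388  0.05  ]
 [ 0.4785 -0.0393  0.05  ]]
```

View pics/o0.png

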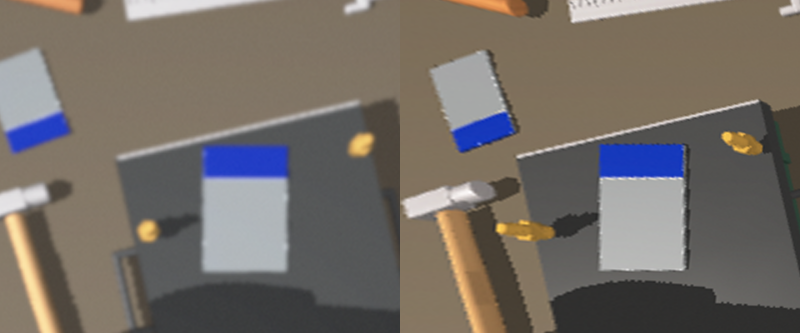

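```bash
cat >> h.py <<'E'
from scipy.ndimage import map_coordinates
def sample(c,P,ch):
    uv=proj(c,P); return map_coordinates(ch,[uv[:,1],uv[:,0]],order=1)
def profile_line(c,ch,a,b,z,n,half,mode):
    """fit a line near a-b (world xy): along normal n sample ch; mode 'fall'/'rise'= half-height crossing at steepest step"""
    s=np.arange(-half,half+1e-9,.00025); pts=[]
    for k in np.linspace(.08,.92,60):
        p=a+(b-a)*k; Q=p+s[:,None]*n
        v=sample(c,np.c_[Q,np.full(len(s),z)],ch); v=cv2.GaussianBlur(v[None].astype(np.float32),(0,0),3)[0]
        g=np.gradient(v)*(1 if mode=='rise' else -1); i=g.argmax(); w=np.clip(g[max(0,i-10):i+11],0,None)
        pts.append(p+n*(s[max(0,i-10):i+11]@w/w.sum()))
    pts=np.array(pts)
    for _ in range(4):
        m=pts.mean(0); d=np.linalg.svd(pts-m)[2][0]; d=d*np.sign(d@(b-a)); e=(pts-m)@np.array([-d[1],d[0]])
        ok=abs(e)<2.0*max(e.std(),2e-4); pts=pts[ok]
    return m,d,e.std(),len(pts)
def blueness(c):
    f=c["frame"].astype(np.float32); return f[...,0]-f[...,2]
def grey(c): return cv2.cvtColor(c["frame"],cv2.COLOR_BGR2GRAY).astype(np.float32)
def edge(c):
    L,R=np.array([.614,.054]),np.array([.672,-.232]); d=(R-L)/np.linalg.norm(R-L); n=np.array([-d[1],d[0]])
    return profile_line(c,grey(c),L,R,.05,n,.010,'fall')
def rect(c):
    """blue area on the plate -> rough box of the blue end in world"""
    f=c["frame"].astype(int); m=((f[...,0]-f[...,2]>70)&(f[...,0]>90)).astype(np.uint8)
    k,lab,st,ce=cv2.connectedComponentsWithStats(m); best=None
    for i in range(1,k):
        if st[i,4]<150: continue
        v,u=np.nonzero(lab==i); P=onplane(c,np.c_[u,v],.054)[:,:2]
        if .50<P[:,0].mean()<.75 and -.22<P[:,1].mean()<.02 : best=P
    (cx,cy),_,_=b=cv2.minAreaRect((best*1000).astype(np.float32)); B=cv2.boxPoints(b)/1000
    return np.array([cx,cy])/1000,B
def measure(c,verbose=True):
    ctr,B=rect(c)
    # long side direction (blank's -y)
    e=[B[1]-B[0],B[2]-B[1]]; l=max(e,key=np.linalg.norm); l=l/np.linalg.norm(l); l=l*(-1 if l[1]>0 else 1)
    n=np.array([-l[1],l[0]])  # blank +x
    r={}
    def f(name,off,ch,mode,half=.008):
        a=ctr+n*off-l*.05; b=ctr+n*off+l*.05; r[name]=profile_line(c,ch,a,b,.054,n,half,mode)
    f('bend',-.02,blueness(c),'rise'); f('front',.02,blueness(c),'fall')
    f('rear',-.13,grey(c),'rise'); 
    for nm,sg,md in(('left',-.05,'rise'),('right',.05,'fall')):
        a=ctr+l*sg-n*.125; b=ctr+l*sg-n*.025; r[nm]=profile_line(c,grey(c),a,b,.054,l,.008,md)
    r['edge']=edge(c); return r
def report(c):
    r=measure(c); E,de=r['edge'][:2]; ne=np.array([-de[1],de[0]]); deg=lambda d:np.degrees(np.arctan2(d[0],-d[1]))
    for k,v in r.items(): print(k,'mid',v[0].round(4),'yaw%.2f'%(deg(v[1]) if k not in('left','right') else np.degrees(np.arctan2(v[1][1],v[1][0]))),'rms mm %.2f n %d'%(v[2]*1e3,v[3]))
    # bend ends from mid between side lines
    x=np.array([-r['bend'][1][1],r['bend'][1][0]]); 
    print('length %.1f bend->front %.1f rear->bend %.1f width %.1f'%tuple(1e3*q for q in((r['front'][0]-r['rear'][0])@x,(r['front'][0]-r['bend'][0])@x,(r['bend'][0]-r['rear'][0])@x,abs((r['left'][0]-r['right'][0])@r['bend'][1]))))
    m=r['bend'][0]; mid=(r['left'][0]+r['right'][0])/2; m=m+r['bend'][1]*((mid-m)@r['bend'][1])
    for nm,sg in(('L',-.045),('R',.045)): print(nm,'x vs edge mm %.2f'%(1e3*((m+r['bend'][1]*sg-E)@ne)),'y %.1f'%(-1e3*((m+r['bend'][1]*sg-E)@de)))
    return r
E
python3 - <<'E'
from h import *
for n in("top","side"):
    c=np.load(f"{n}0.npy",allow_pickle=True).item(); print('==',n); report(c)
    f=c["frame"]; hsv=cv2.cvtColor(f,cv2.COLOR_BGR2HSV); m=cv2.inRange(hsv,(12,130,120),(30,255,255))
    k,l,st,ce=cv2.connectedComponentsWithStats(m)
    for i in range(1,k):
        if 15<st[i,4]<400:
            x,y,w,hh,_=st[i]; print(ce[i].round(1),st[i],onplane(c,ce[i],.073).round(3), 'bottom@.05',onplane(c,[x+w/2,y+hh-1],.05).round(3))
E
```

```text
== top
bend mid [ 0.5869 -0.0962] yaw-0.12 rms mm 0.17 n 50
front mid [ 0.6246 -0.0941] yaw-0.17 rms mm 0.07 n 59
rear mid [ 0.4735 -0.092 ] yaw1.24 rms mm 0.39 n 59
left mid [ 0.5245 -0.0423] yaw-1.00 rms mm 0.19 n 50
right mid [ 0.5298 -0.1435] yaw-0.26 rms mm 0.66 n 60
edge mid [ 0.6477 -0.0859] yaw12.93 rms mm 0.19 n 55
length 151.1 bend->front 37.7 rear->bend 113.4 width 101.2
L x vs edge mm -50.72 y 50.5
R x vs edge mm -71.04 y -37.2
[222.2  92.9] [205  87  35  13 256] [[0.795 0.146 0.073]] bottom@.05 [[0.788 0.147 0.05 ]]
[369.4 157. ] [365 153  10   9  73] [[ 0.62  -0.227  0.073]] bottom@.05 [[ 0.616 -0.235  0.05 ]]
[509.9 172.7] [508 169   4   9  27] [[ 0.578 -0.579  0.073]] bottom@.05 [[ 0.572 -0.593  0.05 ]]
[502.1 175.2] [498 172   9   8  54] [[ 0.572 -0.559  0.073]] bottom@.05 [[ 0.567 -0.573  0.05 ]]
[508.9 193.2] [506 190   6   8  41] [[ 0.526 -0.57   0.073]] bottom@.05 [[ 0.52  -0.584  0.05 ]]
[270.8 197.2] [267 193   9   9  56] [[0.519 0.023 0.073]] bottom@.05 [[0.513 0.021 0.05 ]]
== side
bend mid [ 0.5867 -0.0928] yaw-0.01 rms mm 0.18 n 60
front mid [ 0.6258 -0.092
[... 492 characters left out ...]
0.192  0.513  0.073]] bottom@.05 [[-0.212  0.545  0.05 ]]
[355.6 179.7] [350 166  12  28 211] [[0.788 0.072 0.073]] bottom@.05 [[0.785 0.048 0.05 ]]
[236.9 181.4] [213 176  43  12 125] [[0.495 0.095 0.073]] bottom@.05 [[0.489 0.103 0.05 ]]
[206.2 188.4] [200 186  12   6  27] [[0.42  0.075 0.073]] bottom@.05 [[0.418 0.094 0.05 ]]
[194.7 193.2] [191 190   8   9  29] [[0.393 0.06  0.073]] bottom@.05 [[0.391 0.07  0.05 ]]
[250.3 200.2] [246 191  10  19 135] [[0.521 0.021 0.073]] bottom@.05 [[0.522 0.016 0.05 ]]
[174.9 198.8] [169 195  16   8  37] [[0.348 0.044 0.073]] bottom@.05 [[0.349 0.059 0.05 ]]
[319.1 285. ] [313 274  13  22 210] [[ 0.622 -0.228  0.073]] bottom@.05 [[ 0.624 -0.234  0.05 ]]
```

Request:
jog_arm(rows=[{"x":-21,"y":-29,"claw":50},{"x":-42,"y":-58,"claw":50},{"x":-64,"y":-88,"claw":50},{"x":-85,"y":-117,"claw":50},{"x":-106,"y":-146,"claw":50},{"x":-128,"y":-175,"claw":50},{"x":-149,"y":-205,"claw":50},{"x":-170,"y":-234,"claw":50},{"x":-198,"y":-257,"turn":-2,"claw":50},{"x":-227,"y":-281,"turn":-4,"claw":50},{"x":-255,"y":-304,"turn":-6,"claw":50},{"x":-283,"y":-328,"turn":-8,"claw":50}])

```text
invalid input at $.rows[0]: expected keys claw, x, y, z, turn
```

Request:
jog_arm(rows=[{"x":-21,"y":-29,"z":0,"turn":0,"claw":50},{"x":-42,"y":-58,"z":0,"turn":0,"claw":50},{"x":-64,"y":-88,"z":0,"turn":0,"claw":50},{"x":-85,"y":-117,"z":0,"turn":0,"claw":50},{"x":-106,"y":-146,"z":0,"turn":0,"claw":50},{"x":-128,"y":-175,"z":0,"turn":0,"claw":50},{"x":-149,"y":-205,"z":0,"turn":0,"claw":50},{"x":-170,"y":-234,"z":0,"turn":0,"claw":50},{"x":-198,"y":-257,"z":0,"turn":-2,"claw":50},{"x":-227,"y":-281,"z":0,"turn":-4,"claw":50},{"x":-255,"y":-304,"z":0,"turn":-6,"claw":50},{"x":-283,"y":-328,"z":0,"turn":-8,"claw":50}])

```text
t: 1.1
tcp_pos: [0.3555, 0.2381, 0.2309]
tool_rot: [0.057, 0.998, -0.001, -0.0]
force: [-0.3, 1.1, -0.5]
opening: 0.587
```

Request:
jog_arm(rows=[{"x":-20,"y":-32,"z":0,"turn":-1,"claw":50},{"x":-40,"y":-65,"z":0,"turn":-2,"claw":50},{"x":-60,"y":-97,"z":0,"turn":-3,"claw":50},{"x":-80,"y":-130,"z":0,"turn":-4,"claw":50},{"x":-88,"y":-162,"z":20,"turn":-5,"claw":50},{"x":-96,"y":-194,"z":40,"turn":-6,"claw":50},{"x":-104,"y":-226,"z":60,"turn":-6.5,"claw":50},{"x":-112,"y":-258,"z":80,"turn":-6.5,"claw":50},{"x":-119,"y":-290,"z":100,"turn":-6.5,"claw":50},{"x":-126,"y":-319,"z":120,"turn":-6.5,"claw":50},{"x":-126,"y":-319,"z":140,"turn":-6.5,"claw":50},{"x":-126,"y":-319,"z":150,"turn":-6.5,"claw":50}])

```text
t: 2.1
tcp_pos: [0.4432, -0.0948, 0.0794]
tool_rot: [0.002, 1.0, -0.001, -0.001]
force: [-0.7, 0.6, -0.3]
opening: 0.585
```

Request:
jog_arm(rows=[{"x":0,"y":0,"z":8,"turn":0,"claw":50},{"x":0,"y":0,"z":16,"turn":0,"claw":50},{"x":0,"y":0,"z":22,"turn":0,"claw":50},{"x":0,"y":0,"z":25,"turn":0,"claw":50},{"x":0,"y":0,"z":27,"turn":0,"claw":50},{"x":0,"y":0,"z":28,"turn":0,"claw":50},{"x":0,"y":0,"z":28,"turn":0,"claw":50}])

```text
t: 2.68
tcp_pos: [0.4434, -0.0946, 0.0516]
tool_rot: [0.001, 1.0, -0.001, -0.001]
force: [-0.6, -0.8, 0.3]
opening: 0.584
```

```bash
python3 - <<'E'
from h import *
o=get_obs(); print(o['tcp_pos'],o['force'],pinch_z)
c=capture("side"); f=c["frame"][190:300,190:340]; cv2.imwrite("pics/s1.png",cv2.resize(f,None,fx=5,fy=5,interpolation=cv2.INTER_CUBIC))
print(proj(c,[o['tcp_pos']]))
E
```

```text
[ 0.44338243 -0.09462665  0.05161317] [-0.63854206 -0.75454548  0.31467473] 0.0187
[[218.79015347 246.29219329]]
```

View pics/s1.png

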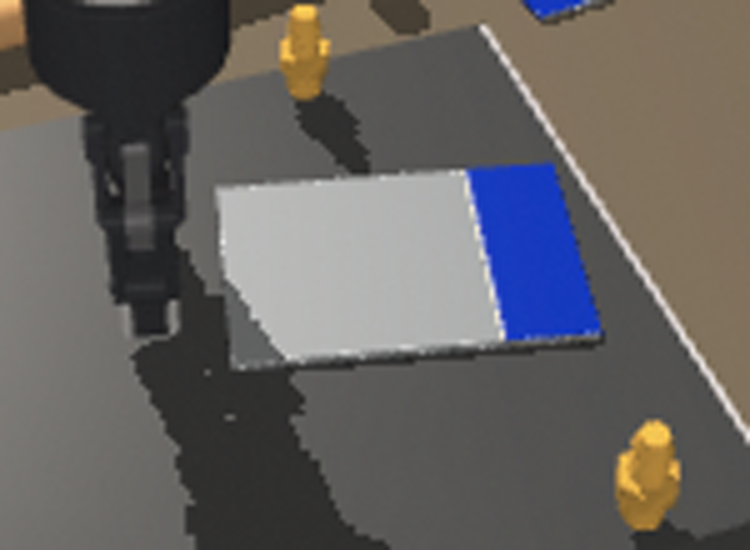

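The near fingertip is at crop (150,333), just behind the blank's rear edge. The blank hasn't moved. I'll feel down for the plate.

Request:
jog_arm(rows=[{"x":0,"y":0,"z":1,"turn":0,"claw":50},{"x":0,"y":0,"z":2,"turn":0,"claw":50},{"x":0,"y":0,"z":2,"turn":0,"claw":50}])

```text
t: 2.98
tcp_pos: [0.4435, -0.0946, 0.0497]
tool_rot: [0.001, 1.0, -0.001, -0.001]
force: [-0.2, -0.1, 0.2]
opening: 0.585
```

Request:
jog_arm(rows=[{"x":0,"y":0,"z":1,"turn":0,"claw":50},{"x":0,"y":0,"z":1.5,"turn":0,"claw":50},{"x":0,"y":0,"z":1.5,"turn":0,"claw":50}])

```text
t: 3.23
tcp_pos: [0.4434, -0.0946, 0.0481]
tool_rot: [0.002, 1.0, -0.001, -0.001]
force: [0.1, -0.2, 0.2]
opening: 0.588
```

Request:
jog_arm(rows=[{"x":0,"y":0,"z":1,"turn":0,"claw":50},{"x":0,"y":0,"z":1.5,"turn":0,"claw":50},{"x":0,"y":0,"z":1.5,"turn":0,"claw":50}])

```text
t: 3.48
tcp_pos: [0.4435, -0.0947, 0.0471]
tool_rot: [0.002, 1.0, -0.001, -0.001]
force: [-4.2, 1.6, 10.4]
opening: 0.586
```

Request:
jog_arm(rows=[{"x":0,"y":0,"z":-1.6,"turn":0,"claw":50},{"x":0,"y":0,"z":-1.6,"turn":0,"claw":50},{"x":-4,"y":0,"z":-1.6,"turn":0,"claw":50},{"x":-8,"y":0,"z":-1.6,"turn":0,"claw":50},{"x":-12,"y":0,"z":-1.6,"turn":0,"claw":50},{"x":-14,"y":0,"z":-1.6,"turn":0,"claw":50},{"x":-16,"y":0,"z":-1.6,"turn":0,"claw":50},{"x":-17,"y":0,"z":-1.6,"turn":0,"claw":50},{"x":-18,"y":0,"z":-1.6,"turn":0,"claw":50}])

```text
t: 4.23
tcp_pos: [0.4615, -0.0948, 0.0485]
tool_rot: [0.002, 1.0, -0.001, -0.001]
force: [-0.4, 0.2, 0.1]
opening: 0.585
```

Request:
jog_arm(rows=[{"x":-1,"y":0,"z":0,"turn":0,"claw":50},{"x":-2,"y":0,"z":0,"turn":0,"claw":50},{"x":-2,"y":0,"z":0,"turn":0,"claw":50}])

```text
t: 4.48
tcp_pos: [0.4635, -0.0948, 0.0485]
tool_rot: [0.002, 1.0, -0.001, -0.001]
force: [-0.1, 0.5, -0.0]
opening: 0.585
```

Request:
jog_arm(rows=[{"x":-1,"y":0,"z":0,"turn":0,"claw":50},{"x":-2,"y":0,"z":0,"turn":0,"claw":50},{"x":-2,"y":0,"z":0,"turn":0,"claw":50}])

```text
t: 4.73
tcp_pos: [0.465, -0.0948, 0.0483]
tool_rot: [0.002, 1.0, -0.001, -0.002]
force: [-3.5, -0.2, 2.2]
opening: 0.585
```

Request:
jog_arm(rows=[{"x":-2.4,"y":-0.7,"z":-0.4,"turn":-0.5,"claw":50},{"x":-4.8,"y":-1.4,"z":-0.4,"turn":-1,"claw":50},{"x":-7.1,"y":-2.1,"z":-0.4,"turn":-1.5,"claw":50},{"x":-9.5,"y":-2.8,"z":-0.4,"turn":-2,"claw":50},{"x":-11.9,"y":-3.4,"z":-0.4,"turn":-2.5,"claw":50},{"x":-14.3,"y":-4.1,"z":-0.4,"turn":-3,"claw":50},{"x":-16.7,"y":-4.7,"z":-0.4,"turn":-3.5,"claw":50},{"x":-19.1,"y":-5.3,"z":-0.4,"turn":-4,"claw":50},{"x":-21.5,"y":-5.9,"z":-0.4,"turn":-4.5,"claw":50},{"x":-24,"y":-6.4,"z":-0.4,"turn":-5,"claw":50},{"x":-26.4,"y":-7,"z":-0.4,"turn":-5.5,"claw":50},{"x":-28.8,"y":-7.5,"z":-0.4,"turn":-6,"claw":50}])

```text
t: 5.73
tcp_pos: [0.494, -0.1025, 0.0486]
tool_rot: [-0.051, 0.999, -0.0, -0.002]
force: [-2.8, 0.0, 1.5]
opening: 0.583
```

```bash
python3 - <<'E'
from h import *
c=capture("side"); o=get_obs(); print(o['tcp_pos'],o['force'],'yaw',2*np.degrees(np.arcsin(o['tool_rot'][0])))
report(c); report(capture("top"))
E
```

```text
[ 0.49452865 -0.10252686  0.04869785] [-2.34672857  0.06695937  0.48622054] yaw -5.9008879672272165
bend mid [ 0.6159 -0.088 ] yaw5.70 rms mm 0.24 n 59
front mid [ 0.6549 -0.0845] yaw5.48 rms mm 0.22 n 52
rear mid [ 0.5062 -0.0983] yaw3.20 rms mm 1.01 n 51
left mid [ 0.5588 -0.0442] yaw5.18 rms mm 0.55 n 49
right mid [ 0.5683 -0.1453] yaw8.02 rms mm 0.72 n 53
edge mid [ 0.6485 -0.089 ] yaw12.98 rms mm 1.27 n 41
length 149.3 bend->front 39.1 rear->bend 110.2 width 101.6
L x vs edge mm -26.04 y 51.4
R x vs edge mm -37.44 y -37.9h.py:34: RuntimeWarning: invalid value encountered in scalar divide
  pts.append(p+n*(s[max(0,i-10):i+11]@w/w.sum()))
Traceback (most recent call last):
  File "h.py", line 70, in report
    r=measure(c); E,de=r['edge'][:2]; ne=np.array([-de[1],de[0]]); deg=lambda d:np.degrees(np.arctan2(d[0],-d[1]))
  File "h.py", line 65, in measure
    f('rear',-.13,grey(c),'rise');
    ~^^^^^^^^^^^^^^^^^^^^^^^^^^^^
  File "h.py", line 63, in f
    a=ctr+n*off-l*.05; b=ctr+n*off+l*.05; r[name]=profile_line(c,ch,a,b,.054,n,half,mode)
                                                  ~~~~~~~~~~~~^^^^^^^^^^^^^^^^^^^^^^^^^^^
  File "h.py", line 37, in profile_line
    m=pts.mean(0); d=np.linalg.svd(pts-m)[2][0]; d=d*np.sign(d@(b-a)); e=(pts-m)@np.array([-d[1],d[0]])
                     ~~~~~~~~~~~~~^^^^^^^
numpy.linalg.LinAlgError: SVD did not converge
```

Request:
jog_arm(rows=[{"x":-2.6,"y":-0.8,"z":0,"turn":-0.55,"claw":50},{"x":-5.1,"y":-1.5,"z":0,"turn":-1.1,"claw":50},{"x":-7.7,"y":-2.2,"z":0,"turn":-1.65,"claw":50},{"x":-10.2,"y":-2.9,"z":0,"turn":-2.2,"claw":50},{"x":-12.8,"y":-3.6,"z":0,"turn":-2.7,"claw":50},{"x":-15.3,"y":-4.3,"z":0,"turn":-3.25,"claw":50},{"x":-17.9,"y":-5,"z":0,"turn":-3.8,"claw":50},{"x":-20.4,"y":-5.6,"z":0,"turn":-4.35,"claw":50},{"x":-23,"y":-6.2,"z":0,"turn":-4.9,"claw":50},{"x":-25.5,"y":-6.8,"z":0,"turn":-5.4,"claw":50},{"x":-28,"y":-7.4,"z":0,"turn":-6,"claw":50},{"x":-30,"y":-8,"z":0,"turn":-6.5,"claw":50}])

```text
t: 6.83
tcp_pos: [0.5254, -0.1074, 0.0487]
tool_rot: [-0.108, 0.994, -0.001, -0.002]
force: [-3.0, -0.0, 1.4]
opening: 0.585
```

```bash
cat >> h.py <<'E'
E0=lambda n: edge(np.load(f"{n}0.npy",allow_pickle=True).item())
def bend(n):
    """bend line ends (blue boundary, and front edge - 40 mm) against the edge seen at the start in the same camera"""
    c=capture(n); ctr,B=rect(c); E,de=E0(n)[:2]; ne=np.array([-de[1],de[0]])
    e=[B[1]-B[0],B[2]-B[1]]; l=max(e,key=np.linalg.norm); l=l/np.linalg.norm(l); l=l*(-1 if l[1]>0 else 1); x=np.array([-l[1],l[0]])
    for nm,off,md,sh in(('bend',-.02,'rise',0),('front',.02,'fall',-.04)):
        m,d,s,k=profile_line(c,blueness(c),ctr+x*off-l*.05,ctr+x*off+l*.05,.054,x,.008,md); u=np.array([-d[1],d[0]])
        m=m+d*((ctr-m)@d)+u*sh
        print(n,nm,'L %.2f R %.2f mm'%tuple(1e3*((m+d*q-E)@ne) for q in(-.045,.045)),'y %.1f yaw off %.2f rms %.2f n %d'%(-1e3*((m-E)@de),np.degrees(np.arctan2(d@ne,d@de)),s*1e3,k))
    return c
E
python3 - <<'E'
from h import *
o=get_obs(); print(o['tcp_pos'],o['force'],'yaw',2*np.degrees(np.arcsin(o['tool_rot'][0])))
bend("side"); bend("top")
E
```

```text
[ 0.52540736 -0.10743642  0.048652  ] [-2.97159211 -0.01046969  1.41040315] yaw -12.406776612845622
side bend L -1.26 R -2.35 mm y 10.7 yaw off -0.69 rms 0.26 n 55
side front L -2.29 R -3.28 mm y 10.7 yaw off -0.63 rms 0.30 n 56
top bend L -1.16 R -1.84 mm y 6.0 yaw off -0.43 rms 0.36 n 58
top front L -3.54 R -4.34 mm y 6.0 yaw off -0.51 rms 0.33 n 60
```

Request:
jog_arm(rows=[{"x":-0.8,"y":-0.3,"z":0,"turn":-0.2,"claw":50},{"x":-1.6,"y":-0.6,"z":0,"turn":-0.4,"claw":50},{"x":-2.4,"y":-0.8,"z":0,"turn":-0.6,"claw":50},{"x":-2.4,"y":-0.8,"z":0,"turn":-0.6,"claw":50}])

```text
t: 7.27
tcp_pos: [0.5282, -0.1078, 0.0487]
tool_rot: [-0.113, 0.994, -0.001, -0.001]
force: [-3.0, -1.2, 0.7]
opening: 0.586
```

```bash
python3 - <<'E'
from h import *
o=get_obs(); print(o['tcp_pos'],o['force'],'yaw',2*np.degrees(np.arcsin(o['tool_rot'][0])))
c=bend("side"); bend("top")
f=c["frame"][170:300,190:360]; cv2.imwrite("pics/s2.png",cv2.resize(f,None,fx=4,fy=4,interpolation=cv2.INTER_CUBIC))
E
```

```text
[ 0.52823662 -0.10783394  0.04867862] [-3.02901283 -1.19586255  0.67554999] yaw -12.991620766349739
side bend L 1.08 R 0.93 mm y 11.1 yaw off -0.09 rms 0.29 n 58
side front L -0.11 R 0.06 mm y 11.0 yaw off 0.11 rms 0.25 n 56
top bend L 0.80 R 0.87 mm y 6.7 yaw off 0.05 rms 0.36 n 60
top front L -1.62 R -1.64 mm y 6.7 yaw off -0.02 rms 0.34 n 60
```

View pics/s2.png

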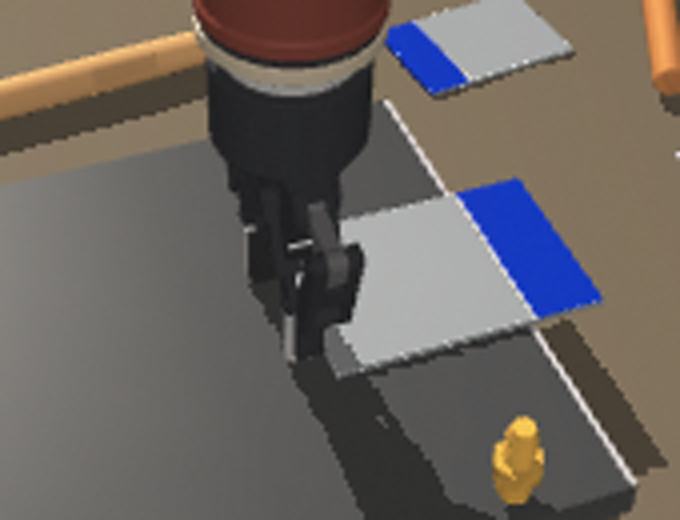

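The bend line runs along the bright edge strip, from crop (457,192) to (537,322), and it measures within about 1 mm. Now I'll withdraw straight back and then up.

Request:
jog_arm(rows=[{"x":2,"y":0,"z":0,"turn":0,"claw":50},{"x":6,"y":0,"z":-0.5,"turn":0,"claw":50},{"x":14,"y":0,"z":-1,"turn":0,"claw":50},{"x":24,"y":0,"z":-2,"turn":0,"claw":50},{"x":30,"y":0,"z":-10,"turn":0,"claw":50},{"x":30,"y":0,"z":-30,"turn":0,"claw":50},{"x":30,"y":0,"z":-60,"turn":0,"claw":50},{"x":30,"y":0,"z":-90,"turn":0,"claw":50},{"x":30,"y":0,"z":-120,"turn":0,"claw":50},{"x":30,"y":0,"z":-140,"turn":0,"claw":50},{"x":30,"y":0,"z":-150,"turn":0,"claw":50},{"x":30,"y":0,"z":-150,"turn":0,"claw":50}])

```text
t: 8.37
tcp_pos: [0.4999, -0.1145, 0.2004]
tool_rot: [-0.113, 0.994, -0.0, 0.001]
force: [0.4, -0.2, 0.3]
opening: 0.587
```

```bash
python3 - <<'E'
from h import *
o=get_obs(); print(o['t'],o['tcp_pos'],o['force'])
c=bend("side"); bend("top")
for n in("side","top"):
    a=np.load(f"{n}0.npy",allow_pickle=True).item()["frame"]; b=capture(n)["frame"]
    for im in(a,b):
        m=cv2.inRange(cv2.cvtColor(im,cv2.COLOR_BGR2HSV),(12,130,120),(30,255,255)); k,l,st,ce=cv2.connectedComponentsWithStats(m)
        print(n,[(ce[i].round(1).tolist(),int(st[i,4])) for i in range(1,k) if 40<st[i,4]<230])
cv2.imwrite("pics/s3.png",np.vstack([c["frame"]]))
E
```

```text
8.3667 [ 0.49991727 -0.11452055  0.20044872] [ 0.43483568 -0.20503389  0.34588941]
side bend L 1.08 R 0.92 mm y 11.1 yaw off -0.10 rms 0.30 n 59
side front L -0.11 R 0.07 mm y 11.0 yaw off 0.12 rms 0.26 n 57
top bend L 0.76 R 0.92 mm y 6.6 yaw off 0.11 rms 0.38 n 60
top front L -1.56 R -1.71 mm y 6.7 yaw off -0.09 rms 0.34 n 60
side [([355.6, 179.7], 211), ([236.9, 181.4], 125), ([250.3, 200.2], 135), ([319.1, 285.0], 210)]
side [([8.2, 115.4], 47), ([355.6, 179.6], 210), ([206.2, 189.7], 185), ([173.6, 197.7], 41), ([319.1, 284.9], 209)]
top [([369.4, 157.0], 73), ([502.1, 175.2], 54), ([508.9, 193.2], 41), ([270.8, 197.2], 56)]
top [([502.1, 175.2], 53), ([508.9, 193.2], 41), ([270.8, 197.2], 56)]
```

View pics/s3.png

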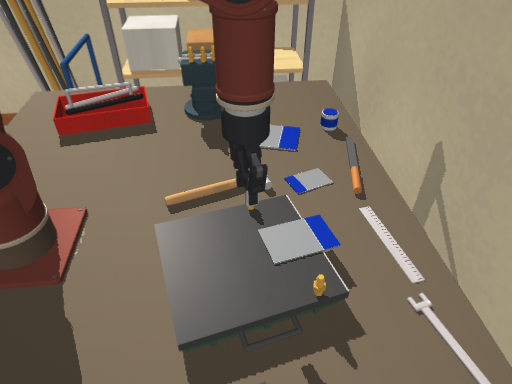

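The blank lies flat with its blue end over the edge. The hand is clear, and both fittings are where they started: b at side-view pixel (319,285), a at top-view pixel (270.8,197.2).

```bash
python3 -c "
from plant import *
print(hand_in())"
```

```text
the job is handed in; nothing more can be done
None
```

The job is handed in at about 8.5 s of robot time, with the blank set on the plate's far edge. `hand_in()` gave no verdict.

**What I did:** I felt for the plate with the spread fingertips and raised them just clear of it. Then I pushed the blank's rear edge with both fingers at about 30 mm/s, along an arc that turned it about 13° square to the edge. After a final 2.4 mm nudge I drew the hand straight back and up.

**Last checks, hand away:**

| Measured from | Side view, left / right end | Top view, left / right end |
|---|---|---|
| Blue boundary | +1.1 / +0.9 mm | +0.8 / +0.9 mm |
| Front edge minus 40 mm | −0.1 / +0.1 mm | −1.6 / −1.7 mm |

- **Bend line:** the readings disagree by up to about 2.6 mm, but all are inside the 4 mm allowed. The line was within about 0.1° of parallel to the edge.
- **Blank:** its position did not change when the hand left, and it looks flat in the picture. I did not measure its tilt or height separately.
- **Fittings:** each one's image position was unchanged to 0.1 pixel, but in one view only, because the other camera no longer picked it up.
- **Hammer and square:** I did not measure these again. The arm only passed well above the bench there.
- **Top-view check that failed:** partway through the push the arm hid the rear edge from the top camera and that measurement failed. From then on I used the edge position seen at the start and only the blue end of the blank.

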